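# Make up two calligraphy kits

## Task

Make up the two calligraphy kits from the stock in the middle of the table. In the large tray, lay the long paperweight in the long narrow compartment, the inkstone flat in the biggest compartment and the tall ink bottle upright in the remaining one; in the slim tray, lay the short paperweight in the longer compartment and stand the seal upright in the smaller one. Each thing must rest fully on the floor of its compartment, and the squat ink bottle is a spare: leave it standing where it is.

Things in the scene. Friction and masses are not known exactly. Their poses are not given: they have to be found in the camera images.
- large_tray: Large low tray, pale floor, dark walls, 192 x 136 mm, fixed, left or right. Origin: centre of underside; x along the 192 mm side, z up. Floor top 4 mm, walls and dividers (4 mm thick) 11 mm above the table. Compartments, inner x by y, centre (x, y) in the tray frame: long narrow 184 x 42 mm at (0, +43) mm; biggest 116 x 82 mm at (-34, -23) mm; remaining 64 x 82 mm at (+60, -23) mm.
- slim_tray: Slim low tray, pale floor, dark walls, 164 x 54 mm, fixed, on the side opposite the large one. Origin: centre of underside; x along the 164 mm side, z up. Floor top 4 mm, walls and divider (4 mm thick) 11 mm above the table. Compartments, inner x by y, centre (x, y) in the tray frame: longer 108 x 46 mm at (-24, 0) mm; smaller 44 x 46 mm at (+56, 0) mm.
- long_weight: Long paperweight: steel bar 150 x 18 mm, 22 mm high, lying flat, with a round knob (12 mm across, top 36 mm above the underside) at mid-length; 0.3 to 0.55 kg. Origin: centre of its underside; x along its length, z up.
- short_weight: Short paperweight: the same steel bar section and knob, 80 x 18 mm, 22 mm high (knob top at 36 mm); 0.15 to 0.3 kg. Origin: centre of its underside; x along its length, z up.
- inkstone: Inkstone: dark grey slab 90 x 56 mm, 22 mm high, with a shallow well in its top; 0.2 to 0.4 kg. Origin: centre of its underside; x along its 90 mm side, z up.
- tall_bottle: Tall ink bottle: black round bottle with paper label, body 34 mm in diameter and 47 mm high, then a shoulder and an 18 mm cap, 64 mm high in all; stands upright; about 0.07 kg. Origin: centre of its underside, z up.
- seal: Stone seal: pale marble upright block 24 x 24 mm, straight-sided to 46 mm, stepped top at 56 mm; stands upright; about 0.075 kg. Origin: centre of its underside; x and y across its flat sides, z up.
- squat_bottle: Squat ink bottle, the spare that stays where it is: black round bottle with paper label, body 48 mm in diameter, 42 mm high in all with a 28 mm cap. Origin: centre of its underside, z up.

How it is judged:
By the outcome, as a careful person would: the job done as asked, in the order asked, and still so for the second after the job is handed in, with the robot touching nothing.
It also fails if it takes over 141 s, if anything falls off the work surface, if the arm or the gripper's body presses on something with over 40 N, if the wrist force passes 120 N, or if a joint passes its speed limit or range.

## Robot

A 6-joint arm with a two-finger parallel gripper is mounted at the origin on the work surface. World frame = base frame: x ahead of the robot, y to its left, z up, the work surface at z = 0. Lengths are in mm, angles in rad, forces in N, time in s.
With the tool pointing down it reaches from about 325 to 875 mm from the base axis. Payload 4.4 kg.
Tool frame: the origin (TCP) lies on the centre line of the jaws, within the pads' length; the fingertips stand ahead of it and the grasp point (between the pads) lies 6 mm ahead of it (ctrl.tcp_to_tips is the z of the fingertips in the tool frame, in mm); z points along the fingers, y is the direction in which the jaws open and shut (so a half turn about z gives the same grasp; the last joint's range is limited). The gripper opens to 85 mm and grips with 20 to 120 N. Pads are 22 mm wide; open, the fingers measure 114 mm over their backs; the gripper's body (76 mm by 85 mm) begins 54 mm behind the grasp point. The pads swing forward as they close: fully open they stand 13 mm farther back than shut.
Start: joints at [-1.427, 0.207, 1.542, -0, 1.393, -0.15], TCP at [166.503, -550.368, 256.282] pointing down, gripper open.
Joint ranges: [-2.73, 2.73], [-0.86, 2.22], [0.23, 2.46], [-1.11, 4.25], [0.08, 2.63], [-2.82, 2.82]. Speed limits (rad/s): [2.79, 2.79, 3.14, 3.14, 3.14, 3.14].

## Interface

Orientations are given as a 3x3 rotation matrix whose columns are the frame's x, y, z axes.
In Python, from plant import ctrl, sensors, optics gives the robot as it stands. Calls block until the motion is done:
- ctrl.move_ptp(position, orientation): joint-space move of the TCP to a pose.
- ctrl.move_l(position, rot=None, vel=150, threshold=None): straight line of the TCP; rot=None keeps the orientation; vel is the mean speed in mm/s. With threshold (N) it stops when the force on the tool has changed by that much, and returns True; else False.
- ctrl.set_joints(angles): joint-space move.
- ctrl.gripper_to(opening, force=None): finger opening in mm; force is the grip in N (None keeps the last); returns when the fingers have stopped.
- ctrl.hold(seconds).
- ctrl.solve_ik(position, orientation): joint angles nearest the present ones, or None.
- sensors.read_state(): the state.
- optics.grab_frame(name): name is "scene" or "top" or "wrist"; returns (picture, depth): 480x640x3 uint8, red, green, blue; 480x640 float32, mm along the optical axis (not along the pixel's ray), 0 where there is no reading.
- optics.camera_params(name): a dict with "mtx" (3x3 intrinsics, pixels), "R" (3x3) and "t" (3): a world point X has camera coordinates R X + t; the wrist camera has in their place "T_tool_cam" (4x4, takes a point from camera to tool coordinates, whose origin is the TCP and whose axes are the flange's). Camera axes: x right, y down, z forward; pixel columns grow to the right and rows downward; lengths in mm; the calibration is good to about 2 mm. A picture is of the moment at which its call begins: read the wrist's pose just before it. camera_params takes no time and is no camera call.
A pose or a line that the arm cannot do raises ctrl.MotionError and nothing moves.
- ctrl.finish_job(): hands the job in, once; it reports no verdict.
The state is a dict: "t": time; "q": joint angles; "qvel": joint speeds; "tau": joint torques, N m; "eef_pos": TCP position; "eef_rot": TCP orientation; "force": force on the tool from outside, world axes, zero at the start; "wrist_torque": the same for the moment, N m; "grip_width": finger opening in mm.
Only numpy, scipy, OpenCV 4.12 (cv2) and the standard library are available. Lean on these libraries where they do the work, as an engineer would, in place of code of your own. Each camera call takes 0.05 s, during which the arm holds its last target. There are 200 camera calls.

## Working session

There is one attempt and no reset: what is moved stays moved. The work goes in short steps, each a Python script; the robot and the scene stay as the last script left them, time stands still between calls to the robot, and variables do not carry over. Pictures are saved under pics/ and viewed, about 12 in all and at most 16, crops included, and the job is handed in when it is done.

```bash
ls; mkdir -p pics; python3 - <<'E'
from plant import ctrl,sensors,optics
import cv2,numpy as np
s=sensors.read_state();print(s['t'],s['eef_pos'],s['eef_rot'],ctrl.tcp_to_tips,s['grip_width'])
for n in ("scene","top"):
    p,d=optics.grab_frame(n);cv2.imwrite(f"pics/{n}0.png",p[:,:,::-1]);np.save(f"pics/{n}0.npy",d)
    c=optics.camera_params(n);print(n,c['mtx'],c['R'],c['t'],(d>0).mean())
print(optics.camera_params("wrist"))
E
```

```text
pics
0.0 [ 166.40259259 -549.65568388  255.09635251] [[ 9.57147266e-01  2.89601430e-01 -3.51564329e-04]
 [ 2.89601455e-01 -9.57144552e-01  2.30324881e-03]
 [ 3.30526267e-04 -2.30636184e-03 -9.99997286e-01]] 25.0 85.46916234989288
scene [[434.4776184   0.        322.1839255]
 [  0.        434.4776184 238.8009353]
 [  0.          0.          1.       ]] [[ 0.04069931  0.99897274  0.01992561]
 [ 0.74300025 -0.01692522 -0.6690771 ]
 [-0.66805254  0.04203571 -0.74292584]] [ -32.34989443 -386.49643811 1205.25098409] 0.9958463541666667
top [[567.67582083   0.         321.11837689]
 [  0.         567.67582083 237.95414651]
 [  0.           0.           1.        ]] [[-4.52536357e-03 -9.99989459e-01  7.76370201e-04]
 [-9.94552189e-01  4.41990092e-03 -1.04146085e-01]
 [ 1.04141556e-01 -1.24343958e-03 -9.94561708e-01]] [   1.61484172  532.00310333 1238.73785894] 0.9958854166666666
{'mtx': array([[371.9006277 ,   0.        , 315.13188913],
       [  0.        , 371.9006277 , 238.67760707],
       [  0.        ,   0.        ,   1.        ]]), 'T_tool_cam': array([[-1.85772447e-04, -9.54134529e-01, -2.99378131e-01,
         7.66903211e+01],
       [ 9.99999851e-01, -2.33590729e-05, -5.46081039e-04,
         1.22392335e+00],
       [ 5.14041580e-04, -2.99378188e-01,  9.54134391e-01,
        -1.17580056e+02],
       [ 0.00000000e+00,  0.00000000e+00,  0.00000000e+00,
         1.00000000e+00]])}
```

View pics/top0.png

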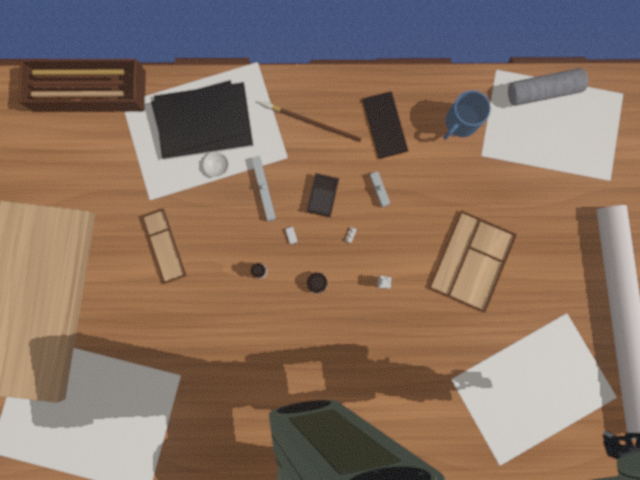

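View pics/scene0.png

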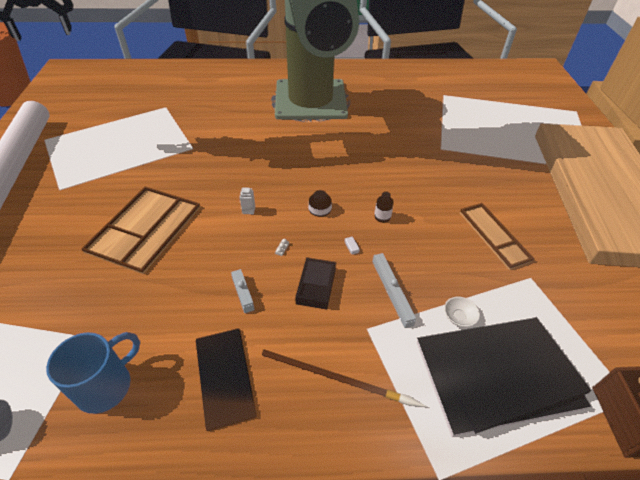

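```bash
cat > h.py <<'E'
from plant import ctrl,sensors,optics
import cv2,numpy as np
def R(th): c,s=np.cos(th),np.sin(th); return np.array([[c,s,0],[s,-c,0],[0,0,-1.]])
def cam(name,st=None):
    c=optics.camera_params(name)
    if name!="wrist": return c['mtx'],c['R'].T,-c['R'].T@c['t']     # K, cam->world rot, centre
    T=c['T_tool_cam'];Rt=np.array(st['eef_rot'])
    return c['mtx'],Rt@T[:3,:3],Rt@T[:3,3]+np.array(st['eef_pos'])
def cast(C,px,z):
    K,Rw,o=C;px=np.atleast_2d(px).astype(float)
    r=np.c_[(px-K[:2,2])/K[0,0],np.ones(len(px))]@Rw.T
    return o+r*((z-o[2])/r[:,2])[:,None]
def look(name):
    st=sensors.read_state();p,d=optics.grab_frame("wrist")
    cv2.imwrite(f"pics/{name}.png",p[:,:,::-1]);np.savez(f"pics/{name}.npz",p=p,d=d,pos=st['eef_pos'],rot=st['eef_rot'])
    return p,d,cam("wrist",st)
def load(name):
    f=np.load(f"pics/{name}.npz");return f['p'],f['d'],cam("wrist",dict(eef_pos=f['pos'],eef_rot=f['rot']))
def heights(d,C):
    K,Rw,o=C;v,u=np.mgrid[:480,:640]
    P=np.stack([(u-K[0,2])*d/K[0,0],(v-K[1,2])*d/K[0,0],d],-1)@Rw.T+o
    P[d<=0]=np.nan
    return P
def t(): return round(sensors.read_state()['t'],2)
E
python3 - <<'E'
from h import *
C=cam("top")
for n,p,z in [("LT",(472,261),8),("ST",(163,245),8),("lw",(263,189),22),("ink",(322,195),22),("sw",(379,189),22),("tb",(258,270),64),("sq",(317,282),42),("seal",(384,282),56)]:
    print(n,cast(C,p,z)[0].round())
ctrl.gripper_to(60)
for n,x,y in [("LTv",-1,-1),("STK",-1,-1),("STv",-1,-1)]:
    c=dict(LTv=cast(C,(472,261),8)[0],STK=cast(C,(322,233),10)[0],STv=cast(C,(163,245),8)[0])[n]
    ctrl.move_ptp([c[0]-60,c[1],190 if n=="STK" else 150],R(0)); look(n);print(n,t(),sensors.read_state()['q'])
E
```

```text
LT [ 480. -341.    8.]
ST [520. 357.   8.]
lw [645. 130.  22.]
ink [630.  -3.  22.]
sw [ 643. -132.   22.]
tb [459. 136.  64.]
sq [434.   9.  42.]
seal [ 433. -136.   56.]
LTv 1.82 [-8.43372904e-01  2.48081517e-01  1.72487640e+00 -4.32662955e-04
  1.16715400e+00  7.28737941e-01]
STK 3.18 [-1.86617621e-01  8.34776640e-02  1.82703761e+00 -4.45965267e-04
  1.23101036e+00  1.38609550e+00]
STv 4.59 [ 5.09425910e-01  3.27053399e-01  1.62286245e+00 -4.98176035e-04
  1.19128781e+00  2.08233395e+00]
```

```bash
python3 - <<'E'
import cv2,numpy as np
a=[cv2.imread(f"pics/{n}.png") for n in("LTv","STv")]
cv2.imwrite("pics/tr.png",np.hstack([cv2.resize(x[:400],(400,250)) for x in a]))
E
```

```text
(no output)
```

View pics/STK.png

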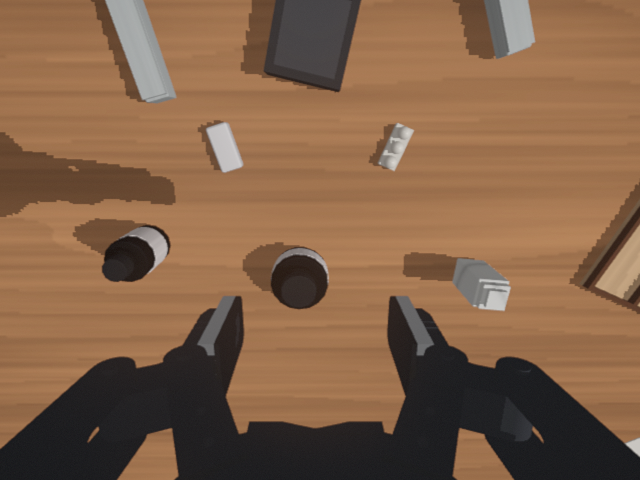

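View pics/tr.png

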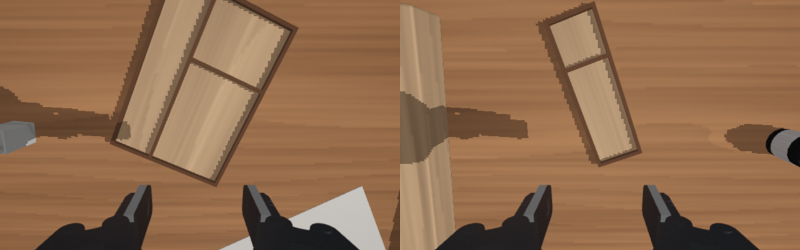

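```bash
cat > m.py <<'E'
from h import *
def comps(name,lo,hi,amin=60):
    p,d,C=load(name);P=heights(d,C)
    z=P[...,2];m=((z>lo)&(z<hi)).astype(np.uint8)
    m[d<170]=0
    n,l,s,c=cv2.connectedComponentsWithStats(m)
    for i in range(1,n):
        if s[i,4]<amin: continue
        Q=P[l==i];r=cv2.minAreaRect(Q[:,:2].astype(np.float32))
        print(name,c[i].round(),s[i,4],"c",np.round(r[0],1),"sz",np.round(r[1],1),"ang",round(r[2],1),"z",np.percentile(Q[:,2],[5,50,95]).round(1))
E
python3 - <<'E'
from h import *
from m import comps
ctrl.move_ptp([575,0,190],R(0));look("FAR")
ctrl.move_ptp([450,-341,190],R(0));look("LT2");print(t())
p,d,C=load("FAR");P=heights(d,C);print("table z",np.nanpercentile(P[:200,:,2],[5,25,50,75]))
comps("FAR",17,45);comps("LT2",7,14);comps("STv",7,14);comps("STK",30,70);comps("FAR",27,45,10)
E
```

```text
7.46
table z [-1.21207196 -0.41246205  0.203054    1.08971451]
FAR [137. 112.] 5708 c [651.2 128.6] sz [149.5  19.9] ang 14.1 z [19.4 21.9 23.8]
FAR [12. 49.] 294 c [700.1 214.6] sz [14.9 47.7] ang 76.4 z [17.1 18.  19.4]
FAR [498. 125.] 2979 c [ 647.9 -135.3] sz [79.6 19.3] ang 20.1 z [18.5 21.9 33.4]
FAR [322. 147.] 7978 c [634.6  -5.9] sz [56.2 90.2] ang 77.0 z [17.3 21.2 22.8]
FAR [161. 338.] 744 c [473.4 133.2] sz [33.1 14.2] ang 70.7 z [18.5 31.  43.5]
FAR [306. 372.] 2240 c [439.    8.3] sz [47.4 43.5] ang 89.4 z [20.3 28.3 42.7]
FAR [478. 361.] 100 c [ 447.2 -145.5] sz [16.6  1.9] ang 85.2 z [17.8 22.1 26.6]
LT2 [323. 160.] 6790 c [ 483.2 -343.9] sz [136.7 192.7] ang 66.1 z [ 8.4 10.8 12.1]
LT2 [ 84. 233.] 201 c [ 440.6 -148. ] sz [32.3 16.4] ang 36.9 z [ 7.6 10.5 13.6]
STv [308. 125.] 4865 c [520.7 355.1] sz [164.6  54.2] ang 19.6 z [ 8.9 10.9 12. ]
STv [ 68. 190.] 2279 c [468.4 529.8] sz [  3.2 258.3] ang 83.3 z [ 7.4 10.5 13.6]
STv [601. 224.] 302 c [466.4 147.8] sz [14.2 33.3] ang 71.2 z [ 7.4 10.8 13.8]
STK [130. 258.] 2093 c [464.4 134.9] sz [34.2 30.6] ang 37.0 z [33.3 47.5 64.5]
STK [299. 287.] 1225 c [437.3   8.3] sz [29.2 30.9] ang 0.0 z [31.4 41.7 43. ]
STK [488. 290.] 1428 c [ 436.  -140.2] sz [24.4 24.5] ang 84.2 z [32.5 49.  56.5]
FAR [134. 123.] 256 c [651.3 128.4] sz [11.2 11.3] ang 75.6 z [30.  33.9 36.2]
FAR [505. 128.] 256 c [ 648.  -134.6] sz [10.9 11.6] ang 69.0 z [29.6 33.8 36.2]
FAR [158. 341.] 475 c [474.8 134.4] sz [31.7 12. ] ang 78.3 z [28.1 35.4 44. ]
FAR [306. 377.] 1493 c [438.7   8.6] sz [44.7 41.9] ang 85.3 z [27.1 38.4 42.8]
```

```bash
python3 - <<'E'
from h import *
p,d,C=load("STK");P=heights(d,C);z=P[...,2];m=(z>58)&(d>170);m[:,320:]=0
Q=P[m];(c,r)=cv2.minEnclosingCircle(Q[:,:2].astype(np.float32));print("cap",c,r,len(Q))
m=(z>20)&(z<44)&(d>170);m[:,320:]=0;m[:200]=0;Q=P[m];A=np.c_[2*Q[:,:2],np.ones(len(Q))];s=np.linalg.lstsq(A,(Q[:,:2]**2).sum(1),rcond=None)[0];print("body",s[:2],np.sqrt(s[2]+s[0]**2+s[1]**2))
T=optics.camera_params("wrist")['T_tool_cam']
for w in (85,62,40,20):
    ctrl.gripper_to(w);p,d,C=look(f"g{w}");v,u=np.mgrid[:480,:640];K=C[0]
    X=np.stack([(u-K[0,2])*d/K[0,0],(v-K[1,2])*d/K[0,0],d],-1)@T[:3,:3].T+T[:3,3]
    m=(d>80)&(d<185)&(np.abs(X[...,1])<62)&(np.abs(X[...,0])<14)
    Y=X[m&(X[...,1]>0)]; zt=np.percentile(Y[:,2],99.5); q=Y[Y[:,2]>zt-4]
    print(w,sensors.read_state()['grip_width'],"tipz",zt.round(1),"x",np.percentile(q[:,0],[1,99]).round(1),"y",np.percentile(q[:,1],[1,99]).round(1),[np.percentile(Y[(Y[:,2]>zt-a-4)&(Y[:,2]<zt-a)][:,1],[1,99]).round(0) for a in(5,10,15,20,25,30,40)])
print(t())
E
```

```text
cap (463.437255859375, 136.95486450195312) 9.52249526977539 568
body [458.02180823  65.39270016] 60.78992140200277
85 85.05320884285102 tipz 10.1 x [-9.7 11.9] y [43.2 50.3] [array([43., 56.]), array([43., 57.]), array([43., 57.]), array([43., 57.]), array([43., 57.]), array([43., 56.]), array([44., 62.])]
62 61.55574028740751 tipz 16.2 x [-9.8 12.1] y [32.  43.2] [array([32., 45.]), array([32., 46.]), array([32., 46.]), array([32., 46.]), array([32., 46.]), array([32., 39.]), array([33., 61.])]
40 39.81557190533342 tipz 18.6 x [-10.2  12.2] y [21.  33.1] [array([21., 34.]), array([21., 35.]), array([21., 34.]), array([21., 35.]), array([21., 34.]), array([21., 27.]), array([23., 52.])]
20 20.28103377354909 tipz 19.1 x [-9.4 12.2] y [11.1 23.3] [array([11., 25.]), array([11., 25.]), array([11., 25.]), array([11., 25.]), array([11., 24.]), array([11., 21.]), array([13., 42.])]
9.07
```

```bash
cat >> h.py <<'E'
D=np.pi/180
LT=(np.array([483.2,-343.9]),-23.9*D); ST=(np.array([520.7,355.1]),19.6*D)
def inT(T,x,y): c,a=T; return c+np.array([np.cos(a)*x-np.sin(a)*y,np.sin(a)*x+np.cos(a)*y])
def S(): s=sensors.read_state();return round(s['t'],2),np.round(s['eef_pos'],1),'w',round(s['grip_width'],1),'F',np.round(s['force'],1)
def pick(xy,th,z,op,force=70):
    ctrl.gripper_to(op); ctrl.move_ptp([*xy,150],R(th))
    ctrl.move_l([*xy,z+15],vel=200); print("pick hit",ctrl.move_l([*xy,z],vel=50,threshold=12))
    ctrl.gripper_to(0,force); print("gripped",S())
    ctrl.move_l([*xy,z+30],vel=80);ctrl.move_l([*xy,150],vel=200);print("lifted",S())
def place(xy,th,z,op):
    ctrl.move_ptp([*xy,150],R(th)); ctrl.move_l([*xy,z+20],vel=200);ctrl.move_l([*xy,z+4],vel=60);ctrl.hold(.2)
    print("place hit",ctrl.move_l([*xy,z-1.5],vel=15,threshold=5),S())
    ctrl.gripper_to(op);ctrl.hold(.2);print("released",S())
    ctrl.move_l([*xy,z+15],vel=60);ctrl.move_l([*xy,150],vel=200)
E
python3 - <<'E'
from h import *
pick((651.2,128.6),14.1*D,34.5,40)
place(inT(LT,0,43),LT[1],38.5,28)
ctrl.move_ptp([440,-341,190],R(0));look("A1")
import m;m.comps("A1",20,45);m.comps("A1",30,45,10);print(t())
E
```

```text
pick hit False
gripped (12.69, array([651.5, 128.9,  35.1]), 'w', 15.6, 'F', array([-0.5,  1.4,  3.5]))
lifted (13.79, array([650.4, 128.5, 149.1]), 'w', 15.8, 'F', array([-0.2, -0.8, -6. ]))
place hit True (17.02, array([ 501. , -304.9,   39.1]), 'w', 15.7, 'F', array([ 0.3, -0.1,  6. ]))
released (17.49, array([ 498.9, -303.2,   36.4]), 'w', 28.1, 'F', array([ 0.8,  0.1, -0.4]))
A1 [271. 134.] 5233 c [ 501.8 -306.3] sz [ 18.2 148.1] ang 66.2 z [24.5 25.9 27.7]
A1 [ 64. 228.] 944 c [ 440.5 -147.5] sz [32.8 18.1] ang 37.0 z [21.3 33.3 43.9]
A1 [637. 457.] 112 c [ 206.5 -653.6] sz [32.5  3.7] ang 4.2 z [20.3 22.9 27.4]
A1 [266. 144.] 234 c [ 501.3 -306.3] sz [11.2 11. ] ang 89.1 z [34.7 38.1 40. ]
A1 [ 60. 230.] 594 c [ 440.5 -147.5] sz [32.8 18.1] ang 37.0 z [30.9 37.8 44.4]
19.18
```

The long weight lies flat: its top is at 26 mm and it is within 2 mm of the target. Next are the inkstone and the tall bottle.

```bash
python3 - <<'E'
from h import *
pick((634.6,-5.9),-13*D,31.5,80)
place(inT(LT,-34,-23),LT[1],35.5,66)
pick((463.4,137.0),LT[1],36,50,40)
place(inT(LT,60,-23),LT[1],40,44)
ctrl.move_ptp([440,-341,190],R(0));p,d,C=look("A2")
import m;m.comps("A2",20,70);m.comps("A2",60,75,10);m.comps("A2",7,14);print(t())
E
```

```text
pick hit False
gripped (22.65, array([635.4,  -6. ,  32.4]), 'w', 54.2, 'F', array([0.5, 1.2, 3.6]))
lifted (23.77, array([633.8,  -5.8, 149. ]), 'w', 54.0, 'F', array([ 0.8,  0.8, -2.6]))
place hit True (26.79, array([ 443.1, -351.5,   36.3]), 'w', 53.7, 'F', array([-1.1,  0.2,  4.4]))
released (27.27, array([ 441.9, -350.2,   34.7]), 'w', 66.0, 'F', array([-0.3,  0.3, -0. ]))
pick hit False
gripped (31.78, array([463.8, 137.1,  36.3]), 'w', 32.9, 'F', array([0.1, 0.1, 1.4]))
lifted (32.88, array([462.7, 136.9, 149.1]), 'w', 33.3, 'F', array([-1.1,  0.1, -1.1]))
place hit True (36.34, array([ 529.1, -389.6,   40.4]), 'w', 33.2, 'F', array([ 0.5, -0.2,  4.3]))
released (36.81, array([ 528. , -388.6,   38.8]), 'w', 44.1, 'F', array([-0.6, -0.7,  0.1]))
A2 [272. 133.] 5231 c [ 501.8 -306.3] sz [ 18.1 148.3] ang 66.1 z [24.5 26.  27.7]
A2 [388. 102.] 2480 c [ 527.8 -389.3] sz [33.5 33.6] ang 67.5 z [36.9 51.5 68.6]
A2 [331. 218.] 7996 c [ 442.5 -352.3] sz [56.3 90.4] ang 66.1 z [20.6 25.1 26.7]
A2 [ 51. 233.] 2131 c [ 436. -141.] sz [26.1 24.4] ang 84.9 z [23.1 46.  56.5]
A2 [637. 453.] 96 c [ 210.8 -653. ] sz [30.2  3.3] ang 4.6 z [20.3 22.8 27. ]
A2 [396. 101.] 765 c [ 527.9 -389.8] sz [17.4 17.3] ang 80.2 z [65.2 67.8 69. ]
A2 [323. 143.] 7166 c [ 483.5 -344. ] sz [136.5 192.7] ang 66.0 z [ 8.4 10.9 12.1]
A2 [ 82. 220.] 211 c [ 441.1 -147.7] sz [32.5 16.5] ang 39.3 z [ 7.4 10.6 13.8]
38.42
```

View pics/A2.png

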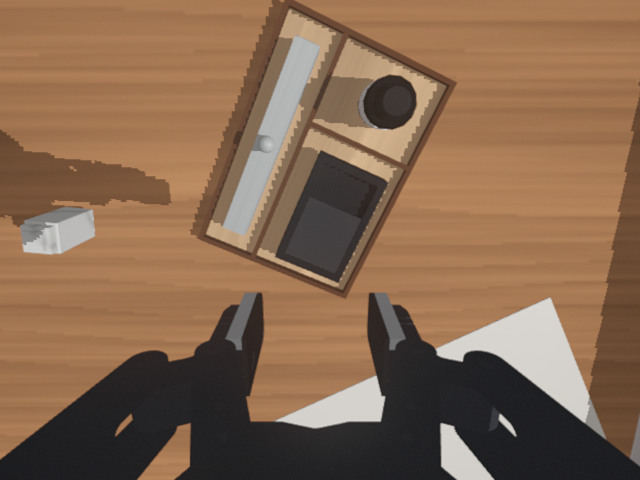

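The picture shows the large tray complete: the bar is at (265,140), the inkstone flat at (330,218) and the bottle upright at (390,102), each inside its compartment. Now the slim tray.

```bash
python3 - <<'E'
from h import *
import m
pick((647.9,-135.0),20.1*D,34.5,40)
place(inT(ST,-24,0),ST[1],38.5,28)
pick((436,-140.4),-5.5*D,34,40,40)
place(inT(ST,56,0),ST[1],38,32)
ctrl.move_ptp([440,352,190],R(0));p,d,C=look("B1")
m.comps("B1",20,70);m.comps("B1",30,45,10);m.comps("B1",52,65,10);m.comps("B1",7,14)
ctrl.move_ptp([380,0,220],R(0));look("B2");m.comps("B2",20,70);print(t())
E
```

```text
pick hit False
gripped (41.2, array([ 648.3, -135.1,   35.1]), 'w', 16.0, 'F', array([-0.9,  0.6,  2.2]))
lifted (42.3, array([ 647.2, -134.8,  149.1]), 'w', 15.5, 'F', array([ 0.4,  0.7, -3.3]))
place hit True (45.68, array([498.5, 347.3,  39.1]), 'w', 16.1, 'F', array([-0.4,  0.4,  3.9]))
released (46.16, array([496.7, 346.4,  37. ]), 'w', 28.2, 'F', array([-0.5, -0.2, -0.2]))
pick hit False
gripped (50.66, array([ 436.3, -140.6,   34.3]), 'w', 23.7, 'F', array([-0.1, -0.7,  0.4]))
lifted (51.77, array([ 435.3, -140. ,  149.1]), 'w', 23.5, 'F', array([-0.7,  0.5, -0.8]))
place hit True (55.25, array([574. , 374.2,  38.3]), 'w', 23.5, 'F', array([-0.6,  0.2,  3.5]))
released (55.7, array([572.4, 373.4,  36.5]), 'w', 32.2, 'F', array([-0.9,  0.4,  0.5]))
B1 [ 41. 227.] 36289 c [399.2 558.9] sz [ 72.1 398.1] ang 75.9 z [25.8 39.8 41.1]
B1 [281.  27.] 2008 c [572.9 372.3] sz [24.2 23.9] ang 19.4 z [30.9 55.8 60.7]
B1 [320. 144.] 2675 c [498.4 345.7] sz [80.1 17.8] ang 19.6 z [24.5 26.  37.7]
B1 [ 37. 230.] 33112 c [398.  559.4] sz [ 71.8 395.5] ang 75.9 z [34.7 39.9 41.1]
B1 [288.  48.] 163 c [561.9 368.4] sz [ 0.8 23.2] ang 19.3 z [31.1 37.4 44.4]
B1 [322. 147.] 226 c [498.5 345.6] sz [11.5 11.4] ang 44.1 z [34.8 38.1 40.3]
B1 [278.  21.] 1304 c [573.  372.4] sz [20.9 19.9] ang 20.1 z [54.8 58.5 60.9]
B1 [ 90. 184.] 2015 c [433.9 534. ] sz [  2.6 326.9] ang 83.1 z [ 7.4 10.6 13.7]
B1 [305. 106.] 3533 c [520.8 355. ] sz [164.8  54.2] ang 19.7 z [ 9.1 10.8 12.1]
B1 [290.  55.] 61 c [561.9 368.7] sz [ 1.2 23.4] ang 17.1 z [ 7.4 10.9 13.6]
B2 [304. 149.] 2730 c [435.6   8. ] sz [47.  47.2] ang 90.0 z [25.6 28.  42.7]
58.81
```

View pics/B1.png

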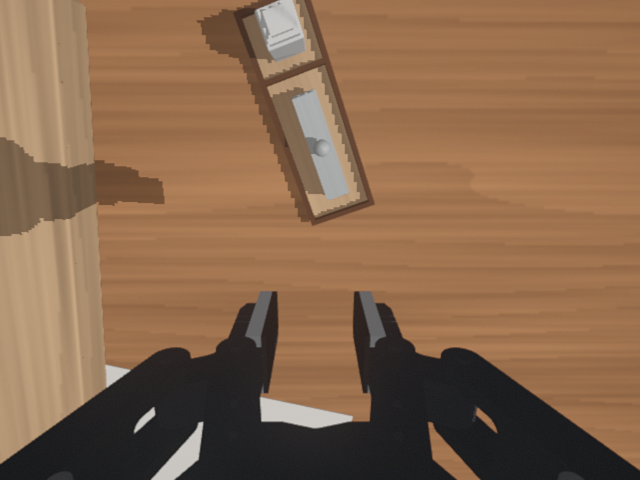

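The slim tray is complete: the short bar is at (320,147) and the seal upright at (280,28). The squat bottle hasn't moved.

```bash
python3 -c "
from h import *
print(ctrl.finish_job(),t())"
```

```text
the job is handed in; nothing more can be done
the job is handed in; nothing more can be done
```

Both kits are made up and the job is handed in at about 59 s of the 141 s allowed. I placed the five things in the order you asked for.

The last wrist-camera depth checks agreed with what each thing should measure:

| Thing | Compartment | Top height measured (mm) | Top height expected on the 4 mm floor (mm) | Off target (mm) |
|---|---|---|---|---|
| Long paperweight | Large tray, long narrow | 26 | 26 | about 2 |
| Inkstone | Large tray, biggest | about 25–26 | 26 | about 2 |
| Tall ink bottle | Large tray, remaining | 68 | 68 | about 1 |
| Short paperweight | Slim tray, longer | 26 | 26 | about 2 |
| Seal | Slim tray, smaller | 60 | 60 | about 2 |

- **Fit:** everything lies inside its compartment, with the bottle and seal upright and the slabs flat. Both trays measured within 0.5 mm of where they were before.
- **Spare:** the squat bottle is still standing where it was. Two readings of its position differ by about 2 mm, which is within the calibration.
- **Disagreements:** the gripper read 15.5–16 mm when holding the 18 mm bars and about 54 mm on the 56 mm inkstone. The fingertips also looked about 5 mm shorter in the depth image than the stated value. I allowed for the stated length, and neither affected the result.
- **Failures:** none of the checks failed.

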